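# Stow a specimen mount in the dry case with the flush sliding cover

### The job

Slide the dry case's flush blue cover fully open by pressing down on it with the fingertips and dragging, stand the black specimen mount flat in the well with its steel face up and let go of it, then slide the cover fully shut over it in the same way. The cover rides on light springs: never push on it or its case with the fingers with 20 N or more. Leave the green mount, the wash bottle and the beaker where they stand.

Things in the scene. Friction and masses are not known exactly. Their poses are not given: they have to be found in the camera images.
- case: White dry case, 120 (x) x 220 (y) x 46 mm, fixed, level, turned about the vertical, on screw feet of varying height. Origin: centre of its floor's underside, 4 to 16 mm above the bench; y runs along its length, z up. Rims 12 mm wide at both sides and the -y end, their tops 43 mm above the origin. The well is at its -y end, the blue cover plate (smooth, 94 x 126 x 5 mm, no handle) over it.
- cover (a joint): How far the blue cover is open, in m: 0 fully shut, 0.080 fully open (hard stops at both). It opens along the case's +y, under the aluminium deck, and stays where it is left. Moving it takes about 4 N along the slide (dry friction, plus 4 N per m/s). Starts shut or up to 10 mm ajar.
- cover_spot (a point): Point at rim height (43 mm above the case's origin) over the centre of the cover's black patch, 20 mm from the plate's free -y edge: press here. At case x = 0, y = -78 mm shut, +2 mm open (20 mm of plate still bare each side). The plate's real top is 0 to 4 mm lower (worn guides, unmeasured: feel for it); pressed, it sinks 0.2 mm per N, at most 5 mm. Fingertip friction 0.5 or more.
- well (a point): Centre of the well's flat floor, at case x = 0, y = -58 mm, 6 mm above the case's origin. The well is 96 (x) x 80 (y) mm, from y = -98 to -18 mm, and 37 mm deep from the rims (at least 24 mm clear under the cover in use); it lies bare when the cover is fully open. Moves with the case.
- specimen: The black resin specimen mount: an upright cylinder, 40 mm diameter, 22 mm tall, 28 to 56 g, with a small steel section showing in its top face. Loose on the bench. Origin at the centre of its underside, z up through the steel face.
- green_mount: Another mount, same size, of green resin, loose on the bench; to be left alone. Origin at the centre of its underside.
- wash_bottle: White wash bottle with a red cap, 60 mm diameter, 150 mm tall, loose on the bench; to be left alone. Origin at the centre of its underside.
- beaker: Glass beaker, 68 mm diameter, 85 mm tall, loose on the bench; to be left alone. Origin at the centre of its underside.
- deck_edge (a point): Middle of the top edge of the fixed aluminium deck, at case x = 0, y = 22 mm, 46 mm above the case's origin. The deck covers the rest of the case, to y = 110 mm, 3 mm above the rims; the cover slides under it. Moves with the case.

How it is judged:
On the way, in this order (a step that is already met when the one before it is completed fails the run):
1. the cover is slid fully open (to within 6 mm of its stop) (value of joint cover above 0.074 m), for 0.2 s.
2. the black specimen stands flat in the open well, let go (value of joint cover above 0.06 m and x of specimen in the frame of case between -0.036 and 0.036 m and y of specimen in the frame of case between -0.087 and -0.029 m and z of specimen in the frame of case below 0.009 m and angle between specimen's own z axis and vertical below 0.1 rad and contact force between the fingers and specimen below 0.05 N), for 0.2 s.
At the end, for the whole second after the job is handed in: The cover is shut to within 4 mm of its stop, and the black specimen stands at rest on the well's floor, upright within 0.1 rad, steel face up (value of joint cover below 0.004 m and linear speed of specimen below 0.02 m/s and x of specimen in the frame of case between -0.036 and 0.036 m and y of specimen in the frame of case between -0.087 and -0.029 m and z of specimen in the frame of case below 0.009 m and angle between specimen's own z axis and vertical below 0.1 rad); the robot touches nothing.
It fails at once if the fingers push on the case or its cover with more than 20 N (contact force between the fingers and case above 20 N).
It fails at once if the green mount, wash bottle or beaker is moved by more than 15 mm (distance of any of green_mount, wash_bottle, beaker from where it was at the start of the episode above 0.015 m).
It also fails if it takes over 67 s, if anything falls off the work surface, if the arm or the gripper's body presses on something with over 40 N, if the wrist force passes 120 N, or if a joint passes its speed limit or range.

### The arm

A 7-joint arm with a two-finger parallel gripper is mounted at the origin on the work surface. World frame = base frame: x ahead of the robot, y to its left, z up, the work surface at z = 0. Lengths are in m, angles in rad, forces in N, time in s.
With the tool pointing down it reaches from about 0.4 to 0.875 m from the base axis. Payload 4.4 kg.
Tool frame: the origin (TCP) lies between the finger pads; the fingertips stand 8 mm ahead of it and the grasp point (between the pads) lies 11 mm behind it; z points along the fingers, y is the line along which they close (so a half turn about z gives the same grasp; the last joint's range is limited). The gripper opens to 85 mm and grips with 20 to 120 N. Pads are 22 mm wide; open, the fingers measure 114 mm over their backs; the gripper's body (76 mm by 85 mm) begins 54 mm behind the grasp point. The pads swing forward as they close: fully open they stand 13 mm farther back than shut.
Start: joints at [1.221, 0.628, 0.038, 1.517, -0.027, 0.996, -0.02], TCP at [0.182, -0.624, 0.239] pointing down, gripper open.
Joint ranges: [-3.06, 3.06], [-0.37, 2.12], [-1.25, 1.32], [0.18, 2.47], [-1.1, 4.24], [0.23, 1.98], [-2.94, 2.94]. Speed limits (rad/s): [2.57, 2.57, 3.14, 3.14, 3.14, 3.14, 3.14].

### API

Orientations are given as a unit quaternion [w, x, y, z].
In Python, from bench import env gives the robot as it stands. The module is installed in compiled form; this text tells all that it offers.
- The arm moves only by the tool step_arm, never from a script. Its argument "steps" is a list of rows, each an object with "offset": the shift along the tool's x, y, z in units of 50 mm (1.0 is 50 mm), a list of three; "angular": the turn, a rotation vector about the tool's x, y, z in units of 6 degrees (1.0 is 6 degrees), a list of three; "fingers": the opening, from 0 (shut) to 1 (fully open). A call has 1 to 20 rows; each row shifts and turns the commanded pose from where the row before left it, along the tool's axes as they then stand; what a row does not reach is not made up. A row lasts 1/10 s, in which the tool goes at most 50 mm and 8.59 degrees, less where a joint would pass 70% of its speed; a pose out of reach is approached as far as the arm can. A call is refused whole if a number of a shift passes 1 or a number of a turn 1, either way. A call with a gripper value outside its range is refused whole. The fingers move at their own pace and stop on an object; "squeeze" is the grip in N (left out, the last holds). Time passes only in rows, so rows that do not move let the fingers close. It gives the time, the measured TCP pose, the force, the opening and the grip force at its end, in the units of the state.
- env.state(): the state, without advancing time (a new reading comes with each control period).
- env.read_camera(name): name is "side" or "top"; returns the picture (400x640x3 uint8, red, green, blue); there is no depth.
- env.camera_params(name): a dict with "fx", "fy", "cx", "cy" (pixels), "rvec" (rotation vector, rad) and "tvec" (3), from world to camera coordinates, as OpenCV has them. Camera axes: x right, y down, z forward; pixel columns grow to the right and rows downward; lengths in m; the calibration is good to about 2 mm. A picture is of the moment at which its call begins. camera_params takes no time and is no camera call.
- env.sign_off(): hands the job in; it is judged then, once.
The state is a dict: "clock": time; "joint_pos": joint angles; "joint_vel": joint speeds; "joint_efforts": joint torques, N m; "tool_pos": TCP position; "ee_rot": TCP orientation; "ft_force": force on the tool from outside, world axes, zero at the start; "moment": the same for the moment, N m; "finger_gap": finger opening in m; "finger_force": force on a finger pad.
Only numpy, scipy, OpenCV 4.12 (cv2) and the standard library are available. Lean on these libraries where they do the work, as an engineer would, in place of code of your own. Each camera call takes 0.05 s, during which the arm holds its last target. There are 200 camera calls.

## Working session

There is one attempt and no reset: what is moved stays moved. The work goes in short steps, Python scripts to look and compute and a tool call to move; the robot and the scene stay as the last step left them, time stands still between calls to the robot, and variables do not carry over. Pictures are saved under pics/ and viewed, at most 10 in all, crops included, and the job is handed in when it is done.

Besides the shell and the picture viewer there is one more tool, called after "Emit:" as name(argument=value, ...), one argument or row to a line, values as JSON. step_arm: Moves the arm, as the interface text tells. Its arguments: {"type":"object","properties":{"steps":{"type":"array"},"squeeze":{"type":"number"}},"required":["steps"]}

```bash
mkdir -p pics
python3 - <<'E'
from bench import env
import cv2,numpy as np
s=env.state();print({k:np.round(v,3).tolist() for k,v in s.items()})
for n in("side","top"):
    im=env.read_camera(n);cv2.imwrite(f"pics/{n}0.png",im[:,:,::-1]);p=env.camera_params(n)
    R=cv2.Rodrigues(np.array(p["rvec"]))[0];print(n,p,-R.T@np.array(p["tvec"]))
E
```

```text
{'clock': 0.0, 'joint_pos': [1.221, 0.629, 0.038, 1.518, -0.027, 0.996, -0.02], 'joint_vel': [0.001, -0.001, 0.0, -0.001, -0.001, 0.001, -0.002], 'joint_efforts': [0.001, -56.34, 1.226, -19.345, 0.011, 0.01, -0.0], 'tool_pos': [0.182, -0.623, 0.238], 'ee_rot': [-0.001, 0.99, 0.141, -0.0], 'ft_force': [0.031, -0.196, -0.642], 'moment': [-0.017, 0.004, -0.018], 'finger_force': 0.0, 'finger_gap': 0.085}
side {'fx': 381.57707547868523, 'fy': 381.57707547868523, 'cx': 317.8817267325254, 'cy': 193.3322297503496, 'rvec': array([ 0.39890034, -2.65904825,  1.38526552]), 'tvec': array([0.52582626, 0.18380193, 0.80811073])} [0.35649708 0.68510097 0.60569451]
top {'fx': 485.53613365249004, 'fy': 485.53613365249004, 'cx': 326.3271996845776, 'cy': 201.98794194252633, 'rvec': array([ 2.20946979, -2.15936165,  0.08818417]), 'tvec': array([-0.01389644,  0.58042154,  1.25283793])} [0.48328403 0.0038452  1.29348634]
```

View pics/side0.png

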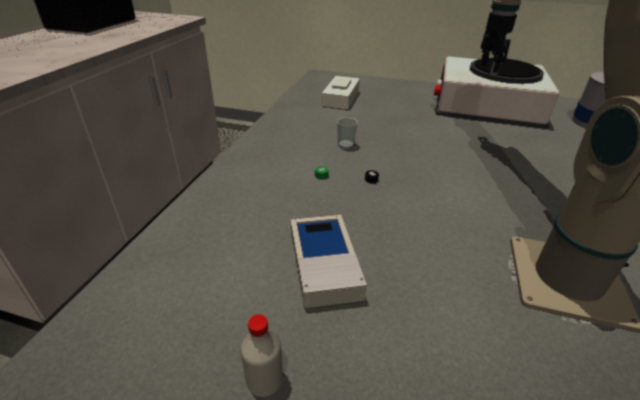

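View pics/top0.png

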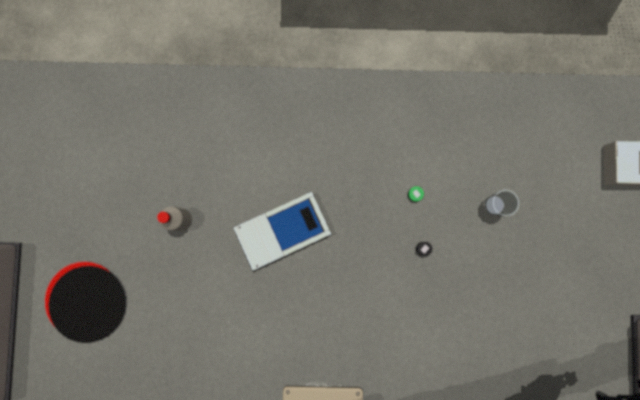

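The side view shows the case at about (327,258), the black mount at (372,176), green at (321,172). The top view shows the black mount at (424,249), the patch at (308,217) and the case centred near (283,231). I'll look at enlarged crops to get the corners.

Run:
```python
import cv2,numpy as np
t=cv2.imread("pics/top0.png");s=cv2.imread("pics/side0.png")
def crop(im,x,y,w,h,k):
    c=cv2.resize(im[y:y+h,x:x+w],None,fx=k,fy=k,interpolation=cv2.INTER_CUBIC)
    for i in range(0,w,10):
        cv2.putText(c,str(x+i),(i*k,8),0,.3,(0,255,255),1) if i%20==0 else 0; c[:6 if i%20 else 14,i*k]=(0,255,255)
    for j in range(0,h,10):
        cv2.putText(c,str(y+j),(0,j*k+4),0,.3,(0,255,255),1) if j%20==0 else 0; c[j*k,:8]=(0,255,255)
    return c
cv2.imwrite("pics/tc.png",crop(t,228,185,110,90,6))
cv2.imwrite("pics/sc.png",crop(s,284,205,90,100,6))
for n,im in(("top",t),("side",s)):
    h=cv2.cvtColor(im,cv2.COLOR_BGR2HSV);
    for nm,m in(("blue",cv2.inRange(h,(100,140,50),(125,255,255))),("green",cv2.inRange(h,(45,100,40),(85,255,255))),("black",cv2.inRange(h,(0,0,0),(180,255,45)))):
        k,l,st,c=cv2.connectedComponentsWithStats(m)
        print(n,nm,[(st[i].tolist(),c[i].round(1).tolist()) for i in range(1,k) if 40<st[i][4]<3000])
```

```text
top blue [([269, 200, 53, 49, 1316], [293.2, 225.2])]
top green [([408, 187, 16, 15, 135], [415.2, 193.9])]
top black [([301, 208, 15, 21, 153], [308.3, 218.1]), ([8, 245, 13, 155, 286], [14.1, 324.1]), ([597, 316, 43, 84, 659], [629.6, 369.7])]
side blue [([298, 221, 49, 36, 1163], [321.7, 240.2])]
side green [([315, 166, 13, 13, 123], [321.3, 172.6])]
side black [([34, 0, 101, 33, 2699], [83.5, 13.7]), ([604, 0, 36, 100, 2034], [618.7, 52.2]), ([471, 2, 71, 81, 2635], [502.3, 50.1]), ([574, 103, 21, 22, 309], [582.8, 114.7]), ([587, 106, 53, 73, 2758], [613.2, 140.3]), ([436, 111, 115, 18, 489], [494.8, 119.9]), ([479, 137, 57, 57, 460], [502.2, 157.7]), ([0, 162, 212, 177, 1158], [66.1, 287.9]), ([365, 171, 14, 13, 116], [371.4, 177.7]), ([602, 172, 38, 31, 93], [622.3, 191.9]), ([537, 210, 100, 86, 2601], [568.0, 258.5]), ([306, 223, 26, 9, 168], [318.3, 227.2]), ([281, 385, 9, 13, 42], [285.0, 389.9])]
```

View pics/tc.png

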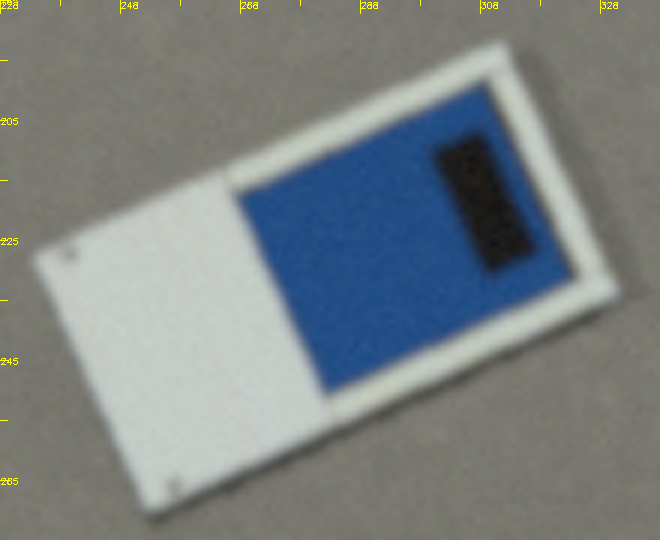

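View pics/sc.png

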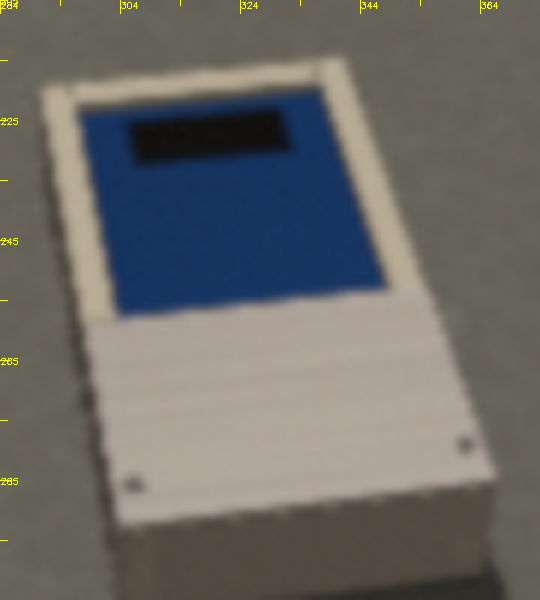

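The crops show clear rim corners, deck corners and the patch. I'll fit the case pose from both views and triangulate the mounts.

```bash
cat > h.py <<'E'
import cv2,numpy as np
from bench import env
from scipy.optimize import least_squares
def proj(n,X):
    p=env.camera_params(n);K=np.array([[p["fx"],0,p["cx"]],[0,p["fy"],p["cy"]],[0,0,1.]])
    return cv2.projectPoints(np.atleast_2d(np.array(X,float)),np.array(p["rvec"]),np.array(p["tvec"]),K,None)[0][:,0]
def case2w(q,P):
    c,s=np.cos(q[3]),np.sin(q[3]);return np.atleast_2d(P)@np.array([[c,-s,0],[s,c,0],[0,0,1]]).T+q[:3]
def tri(pt,ps):
    f=lambda X:np.r_[proj("top",X)[0]-pt,proj("side",X)[0]-ps]
    r=least_squares(f,[.45,-.1,.03]);return r.x,r.fun
def hull(n,c,r,h):
    a=np.linspace(0,2*np.pi,40);X=[[c[0]+r*np.cos(t),c[1]+r*np.sin(t),z] for t in a for z in(c[2],c[2]+h)]
    return cv2.convexHull(proj(n,X).astype(np.float32))
E
python3 - <<'E'
from h import *
M={"top":{(.06,.11,.046):(234,228),(-.06,.11,.046):(253.3,271),(.06,-.11,.043):(311.3,192),(-.06,-.11,.043):(330.8,233.8),(.06,.022,.046):(265.7,213.3),(-.06,.022,.046):(283.8,254.2)},
"side":{(.06,.11,.046):(304,292.5),(-.06,.11,.046):(366.5,285),(.06,-.11,.043):(291.2,219.7),(-.06,-.11,.043):(341.2,214.5),(.06,.022,.046):(298.5,258.7),(-.06,.022,.046):(355.3,253.7)}}
f=lambda q:np.concatenate([(proj(n,case2w(q,list(d)))-np.array(list(d.values()))).ravel() for n,d in M.items()])
r=least_squares(f,[.42,.1,.01,.4]);print("case",r.x.round(4),np.round(r.fun,1),"deg",np.degrees(r.x[3]))
np.save("case.npy",r.x);q=r.x
for n,c in(("top",(308.3,218.1)),("side",(318.3,227.2))):
  for o in(0,.01):print(n,o,proj(n,case2w(q,(0,-.078+o,.041))),c)
print("patch tri",tri((308.3,218.1),(318.3,227.2)))
for n,(x,y) in(("top",(424,249)),("side",(372,177))):
    im=cv2.imread(f"pics/{n}0.png")[y-15:y+16,x-15:x+16].astype(float);g=im.mean(2)
    bg=np.median(g);print(n,bg)
    ys,xs=np.nonzero(g<bg*.55);print(" dark bbox",xs.min()+x-15,xs.max()+x-15,ys.min()+y-15,ys.max()+y-15)
    k=np.hypot(*np.mgrid[-15:16,-15:16])<6;m=k&(g>bg*1.0);w=(g-bg*.5)*m
    Y,X=np.mgrid[-15:16,-15:16];print(" steel",m.sum(),x+(X*w).sum()/w.sum(),y+(Y*w).sum()/w.sum())
    print(g[5:26,5:26].astype(int))
E
```

```text
case [5.015e-01 1.099e-01 5.000e-04 4.583e-01] [-0.2 -0.1 -0.3 -0.3  0.4 -0.   0.5  0.4 -0.6  0.1  0.7  1.8 -0.   0.1
 -0.1 -0.1 -0.4  0.1 -0.1  0.6 -0.6  0.3 -0.4 -0.9] deg 26.25704517257281
top 0 [[310.24456615 218.27491142]] (308.3, 218.1)
top 0.01 [[306.72339346 219.90989346]] (308.3, 218.1)
side 0 [[318.49294051 226.79933196]] (318.3, 227.2)
side 0.01 [[319.24429269 229.62490973]] (318.3, 227.2)
patch tri (array([0.53563856, 0.04478249, 0.04432845]), array([ 0.05051888,  0.23841556, -0.21440164, -0.01861725]))
top 115.33333333333333
 dark bbox 416 431 243 256
 steel 43 424.43229334191057 248.50040205853972
[[118 117 117 118 116 115 115 115 116 117 118 118 114 118 118 118 119 118
  117 121 116]
 [118 116 120 117 115 110 111 112 108 112 112 111 112 111 115 115 117 115
  119 118 122]
 [115 115 115 111 111 104  93  90  93  90  92  95  92  94 102 109 114 116
  118 120 120]
 [113 114 109 106  93  81  74  66  65  68  65  63  69  71  83  96 107 113
  117 119 119]
 [112 111 105  93  71  59  50  53  50  55  62  64  57  54  66  76  92 107
  118 117 118]
 [113 109  94  73  52  46  47  50  5
[... 2643 characters left out ...]
6  46  21   9   4   4   5   5   3   4   4   4   7  17  47  78
   92  96  97]
 [ 95  94  88  69  43  23  12   7   5   5   4   6   7   6  14  28  51  77
   93  95  95]
 [ 96  95  92  86  70  52  36  23  16  15  13  14  12  17  31  50  66  84
   94  96  95]
 [ 94  94  92  91  87  82  69  56  47  41  41  38  35  37  54  73  86  92
   94  96  96]
 [ 94  94  93  92  94  93  89  86  81  75  75  71  64  65  76  87  91  93
   94  96  96]
 [ 95  95  95  93  93  95  94  95  95  91  91  90  88  88  89  92  93  92
   91  94  95]
 [ 96  95  95  94  94  94  95  95  96  95  95  96  94  95  93  94  94  94
   92  94  95]
 [ 96  97  97  95  93  94  95  94  94  94  94  95  95  95  94  94  94  93
   95  95  96]]
```

Run:
```python
from h import *
print("steel",tri((424.4,248.5),(371.4,173.1)))
bb={"top":(415.0,242.1,431.5,256.2),"side":(364.9,170.3,378,183.1)}
def f(c):
    o=[]
    for n in bb:
        H=hull(n,c,.02,.022)[:,0];o.append(np.r_[H.min(0),H.max(0)]-bb[n])
    return np.concatenate(o)
for r in(least_squares(f,[.36,-.25,0]),least_squares(lambda p:f([*p,0]),[.36,-.25])):print("spec",r.x.round(4),r.fun.round(1))
for n,t,s in(("green",(415.2,193.9),(321.3,172.6)),("bottle",(173,218),(262,365)),("beaker",(502,204),(347,134))):
    print(n,tri(t,s)[0].round(3))
M={"top":{(.06,.11,.046):(234,228),(-.06,.11,.046):(253.3,271),(.06,-.11,.043):(311.3,192),(-.06,-.11,.043):(330.8,233.8),(.048,.022,.046):(267.7,217),(-.048,.022,.046):(282.5,250.3)},
"side":{(.06,.11,.046):(304,292.5),(-.06,.11,.046):(366.5,285),(.06,-.11,.043):(291.2,219.7),(-.06,-.11,.043):(341.2,214.5),(.06,.022,.046):(298.5,258.7),(-.06,.022,.046):(355.3,253.7)}}
f=lambda q:np.concatenate([(proj(n,case2w(q,list(d)))-np.array(list(d.values()))).ravel() for n,d in M.items()])
for z in(None,.004,.008):
    r=least_squares(f,[.42,.1,.01,.4]) if z is None else least_squares(lambda p:f([*p[:2],z,p[2]]),[.42,.1,.4])
    print("case",z,r.x.round(4),2*r.cost,r.fun.round(1))
    if z==.004: q=np.array([r.x[0],r.x[1],z,r.x[2]]);np.save("case.npy",q)
for n,p in(("shut",(0,-.078,.043)),("open",(0,.002,.043)),("well",(0,-.058,.006)),("deck",(0,.022,.046))):print(n,case2w(q,p).round(4))
s=env.state();R=cv2.Rodrigues
from scipy.spatial.transform import Rotation as Ro
w,x,y,z=s["ee_rot"];print(Ro.from_quat([x,y,z,w]).as_matrix().round(3),q[3])
```

```text
steel (array([ 0.4646821 , -0.25931216,  0.02181637]), array([ 0.00543888,  0.04548599, -0.05052641, -0.00324237]))
spec [ 0.3612 -0.2569 -0.0012] [-1.2 38.  -0.7 40.1 34.2  5.8 36.6  7.2]
spec [ 0.3651 -0.2569] [-1.1 36.5 -0.6 38.6 32.9  5.2 35.2  6.6]
green [ 0.609 -0.236  0.009]
bottle [0.525 0.39  0.047]
beaker [ 0.584 -0.458  0.034]
case None [5.016e-01 1.097e-01 3.000e-04 4.585e-01] 5.6419493721524665 [-0.1 -0.1 -0.1 -0.3  0.5 -0.   0.6  0.3 -0.6  0.6  0.2  1.4 -0.   0.
 -0.1 -0.1 -0.4  0.1 -0.1  0.6 -0.5  0.3 -0.4 -0.9]
case 0.004 [0.5012 0.1111 0.4582] 12.560364621661593 [-0.9 -0.  -0.9 -0.1 -0.  -0.   0.1  0.5 -1.3  0.7 -0.5  1.6 -0.1 -0.7
  0.1 -0.9 -0.5 -0.7  0.  -0.2 -0.6 -0.5 -0.2 -1.7]
case 0.008 [0.5008 0.1126 0.4579] 35.692024516242306 [-1.8  0.1 -1.7  0.1 -0.7 -0.  -0.4  0.6 -2.1  0.8 -1.3  1.8 -0.1 -1.5
  0.3 -1.7 -0.6 -1.7  0.1 -1.2 -0.7 -1.4  0.  -2.6]
shut [[0.5357 0.0411 0.047 ]]
open [[0.5003 0.1129 0.047 ]]
well [[0.5269 0.0591 0.01  ]]
deck [[0.4915 0.1308 0.05  ]]
[[ 0.96   0.28  -0.   ]
 [ 0.28  -0.96   0.002]
 [-0.    -0.002 -1.   ]] 0.4582278149154467
```

```bash
cat >> h.py <<'E'
from scipy.spatial.transform import Rotation as Ro
def plan(target=None,yaw=None):
    "tool-axis shift in units to target; tool turn in units to yaw (deg)"
    s=env.state();R=Ro.from_quat(np.roll(s["ee_rot"],-1)).as_matrix()
    y=np.degrees(np.arctan2(R[1,0],R[0,0]));o={"t":round(s["clock"],2),"tcp":s["tool_pos"].round(4) if hasattr(s["tool_pos"],"round") else s["tool_pos"],"yaw":round(y,2),"tilt":R[:2,2].round(4),"F":np.round(s["ft_force"],2),"gap":round(s["finger_gap"],4)}
    if target is not None:o["d"]=(R.T@(np.array(target)-s["tool_pos"])/.05).round(3)
    if yaw is not None:o["turn"]=round(-(yaw-y)/6,2)
    print(o)
E
python3 - <<'E'
from h import *
bb={"top":(415.0,242.1,431.5,256.2),"side":(364.9,170.3,378,183.1)}
def f(c):
    o=[]
    for n in bb:
        a=np.linspace(0,2*np.pi,60);P=proj(n,[[c[0]+.02*np.cos(t),c[1]+.02*np.sin(t),c[2]+z] for t in a for z in(0,.022)])
        o.append(np.r_[P.min(0),P.max(0)]-bb[n])
    return np.concatenate(o)
for r in(least_squares(f,[.46,-.26,0]),least_squares(lambda p:f([*p,0]),[.46,-.26])):print("spec",r.x.round(4),r.fun.round(1))
E
```

```text
spec [ 0.4632 -0.2586 -0.0007] [-0.2 -0.7  0.2  0.6 -0.7 -0.5  0.8  0.5]
spec [ 0.4632 -0.2582] [-0.2 -0.7  0.2  0.6 -0.7 -0.6  0.8  0.4]
```

Emit:
step_arm(
  steps=[
    {"offset":[0,0,0],"angular":[0,0,-1],"fingers":0},
    {"offset":[0,0,0],"angular":[0,0,-1],"fingers":0},
    {"offset":[0,0,0],"angular":[0,0,-1],"fingers":0},
    {"offset":[0,0,0],"angular":[0,0,-1],"fingers":0},
    {"offset":[0,0,0],"angular":[0,0,-1],"fingers":0},
    {"offset":[0,0,0],"angular":[0,0,-1],"fingers":0},
    {"offset":[0,0,0],"angular":[0,0,-1],"fingers":0},
    {"offset":[0,0,0],"angular":[0,0,-1],"fingers":0},
    {"offset":[0,0,0],"angular":[0,0,-1],"fingers":0},
    {"offset":[0,0,0],"angular":[0,0,-1],"fingers":0},
    {"offset":[0,0,0],"angular":[0,0,-1],"fingers":0},
    {"offset":[0,0,0],"angular":[0,0,-1],"fingers":0},
    {"offset":[0,0,0],"angular":[0,0,-1],"fingers":0},
    {"offset":[0,0,0],"angular":[0,0,-1],"fingers":0},
    {"offset":[0,0,0],"angular":[0,0,-1],"fingers":0},
    {"offset":[0,0,0],"angular":[0,0,-1],"fingers":0},
    {"offset":[0,0,0],"angular":[0,0,-0.7],"fingers":0},
    {"offset":[0,0,0],"angular":[0,0,0],"fingers":0},
  ],
  squeeze=40,
)

```text
clock: 1.9
tool_pos: [0.1817, -0.6237, 0.2387]
ee_rot: [-0.0, 0.527, 0.85, 0.0]
ft_force: [-0.3, 0.0, 0.3]
finger_gap: 0.0002
finger_force: 0.0
```

Emit:
step_arm(
  steps=[
    {"offset":[0.44,0.61,0],"angular":[0,0,0],"fingers":0},
    {"offset":[0.44,0.61,0],"angular":[0,0,0],"fingers":0},
    {"offset":[0.44,0.61,0],"angular":[0,0,0],"fingers":0},
    {"offset":[0.44,0.61,0],"angular":[0,0,0],"fingers":0},
    {"offset":[0.44,0.61,0],"angular":[0,0,0],"fingers":0},
    {"offset":[0.44,0.61,0],"angular":[0,0,0],"fingers":0},
    {"offset":[0.44,0.61,0],"angular":[0,0,0],"fingers":0},
    {"offset":[0.44,0.61,0],"angular":[0,0,0],"fingers":0},
    {"offset":[0.44,0.61,0],"angular":[0,0,0],"fingers":0},
    {"offset":[0.44,0.61,0],"angular":[0,0,0],"fingers":0},
    {"offset":[0.44,0.61,0.25],"angular":[0,0,0],"fingers":0},
    {"offset":[0.44,0.61,0.25],"angular":[0,0,0],"fingers":0},
    {"offset":[0.44,0.61,0.25],"angular":[0,0,0],"fingers":0},
    {"offset":[0.44,0.61,0.25],"angular":[0,0,0],"fingers":0},
    {"offset":[0.44,0.61,0.25],"angular":[0,0,0],"fingers":0},
    {"offset":[0.44,0.61,0.25],"angular":[0,0,0],"fingers":0},
    {"offset":[0.44,0.61,0.25],"angular":[0,0,0],"fingers":0},
    {"offset":[0.44,0.61,0.25],"angular":[0,0,0],"fingers":0},
    {"offset":[0.44,0.61,0.25],"angular":[0,0,0],"fingers":0},
    {"offset":[0.44,0.61,0.25],"angular":[0,0,0],"fingers":0},
  ],
)

```text
clock: 3.9
tool_pos: [0.5327, 0.043, 0.1137]
ee_rot: [0.0, 0.527, 0.85, -0.0]
ft_force: [0.3, -1.5, 0.5]
finger_gap: 0.0001
finger_force: 0.0
```

```bash
python3 -c "
from h import *
plan((.535,.0447,.055),116.25)"
```

```text
{'t': 3.9, 'tcp': array([0.5327, 0.043 , 0.1137]), 'yaw': np.float64(116.34), 'tilt': array([-0.0001, -0.0004]), 'F': array([ 0.32, -1.48,  0.53]), 'gap': 0.0001, 'd': array([0.009, 0.057, 1.173]), 'turn': np.float64(0.01)}
```

Emit:
step_arm(
  steps=[
    {"offset":[0,0.05,0.25],"angular":[0,0,0],"fingers":0},
    {"offset":[0,0,0.25],"angular":[0,0,0],"fingers":0},
    {"offset":[0,0,0.2],"angular":[0,0,0],"fingers":0},
    {"offset":[0,0,0.1],"angular":[0,0,0],"fingers":0},
    {"offset":[0,0,0.1],"angular":[0,0,0],"fingers":0},
    {"offset":[0,0,0.04],"angular":[0,0,0],"fingers":0},
    {"offset":[0,0,0.04],"angular":[0,0,0],"fingers":0},
    {"offset":[0,0,0],"angular":[0,0,0],"fingers":0},
    {"offset":[0,0,0],"angular":[0,0,0],"fingers":0},
  ],
)

```text
clock: 4.8
tool_pos: [0.5346, 0.0428, 0.0656]
ee_rot: [0.0, 0.527, 0.85, 0.0]
ft_force: [0.0, 0.9, -0.4]
finger_gap: 0.0003
finger_force: 0.0
```

Emit:
step_arm(
  steps=[
    {"offset":[0,0,0.02],"angular":[0,0,0],"fingers":0},
    {"offset":[0,0,0.02],"angular":[0,0,0],"fingers":0},
    {"offset":[0,0,0.02],"angular":[0,0,0],"fingers":0},
    {"offset":[0,0,0.02],"angular":[0,0,0],"fingers":0},
    {"offset":[0,0,0],"angular":[0,0,0],"fingers":0},
  ],
)

```text
clock: 5.3
tool_pos: [0.5342, 0.0428, 0.0612]
ee_rot: [-0.0, 0.527, 0.85, -0.0]
ft_force: [0.4, 0.0, 0.6]
finger_gap: 0.0
finger_force: 0.0
```

Emit:
step_arm(
  steps=[
    {"offset":[0,0,0.02],"angular":[0,0,0],"fingers":0},
    {"offset":[0,0,0.02],"angular":[0,0,0],"fingers":0},
    {"offset":[0,0,0.02],"angular":[0,0,0],"fingers":0},
    {"offset":[0,0,0],"angular":[0,0,0],"fingers":0},
  ],
)

```text
clock: 5.7
tool_pos: [0.5342, 0.0428, 0.0582]
ee_rot: [-0.0, 0.527, 0.85, -0.0]
ft_force: [-0.4, -0.0, -0.6]
finger_gap: 0.0
finger_force: 0.0
```

Emit:
step_arm(
  steps=[
    {"offset":[0,0,0.02],"angular":[0,0,0],"fingers":0},
    {"offset":[0,0,0.02],"angular":[0,0,0],"fingers":0},
    {"offset":[0,0,0],"angular":[0,0,0],"fingers":0},
  ],
)

```text
clock: 6.0
tool_pos: [0.5343, 0.0428, 0.0562]
ee_rot: [-0.0, 0.527, 0.85, -0.0]
ft_force: [-0.2, 0.2, -0.1]
finger_gap: 0.0003
finger_force: 0.0
```

Emit:
step_arm(
  steps=[
    {"offset":[0,0,0.02],"angular":[0,0,0],"fingers":0},
    {"offset":[0,0,0.02],"angular":[0,0,0],"fingers":0},
    {"offset":[0,0,0],"angular":[0,0,0],"fingers":0},
  ],
)

```text
clock: 6.3
tool_pos: [0.5342, 0.0428, 0.0542]
ee_rot: [-0.0, 0.527, 0.85, -0.0]
ft_force: [-0.1, -0.0, -0.3]
finger_gap: -0.0001
finger_force: 0.0
```

Emit:
step_arm(
  steps=[
    {"offset":[0,0,0.02],"angular":[0,0,0],"fingers":0},
    {"offset":[0,0,0.02],"angular":[0,0,0],"fingers":0},
    {"offset":[0,0,0],"angular":[0,0,0],"fingers":0},
  ],
)

```text
clock: 6.6
tool_pos: [0.5344, 0.0428, 0.0526]
ee_rot: [0.0, 0.527, 0.85, 0.0]
ft_force: [-1.0, -0.4, 4.5]
finger_gap: 0.0003
finger_force: 2.7
```

Emit:
step_arm(
  steps=[
    {"offset":[0,0,0.02],"angular":[0,0,0],"fingers":0},
    {"offset":[0,0,0.02],"angular":[0,0,0],"fingers":0},
    {"offset":[0,0,0],"angular":[0,0,0],"fingers":0},
  ],
)

```text
clock: 6.9
tool_pos: [0.5345, 0.0428, 0.0512]
ee_rot: [0.0, 0.526, 0.85, -0.0]
ft_force: [-3.2, -0.2, 11.2]
finger_gap: -0.0002
finger_force: 5.6
```

Emit:
step_arm(
  steps=[
    {"offset":[0.04,0,0],"angular":[0,0,0],"fingers":0},
    {"offset":[0.08,0,0],"angular":[0,0,0],"fingers":0},
    {"offset":[0.08,0,0],"angular":[0,0,0],"fingers":0},
    {"offset":[0.08,0,0],"angular":[0,0,0],"fingers":0},
    {"offset":[0.08,0,0],"angular":[0,0,0],"fingers":0},
    {"offset":[0.04,0,0],"angular":[0,0,0],"fingers":0},
  ],
)

```text
clock: 7.5
tool_pos: [0.5264, 0.0591, 0.0515]
ee_rot: [0.002, 0.527, 0.85, -0.001]
ft_force: [-0.0, -4.8, 9.8]
finger_gap: 0.0003
finger_force: 5.2
```

```bash
cat > look.py <<'E'
from h import *
import sys
plan()
q=np.load("case.npy")
for n in("top","side"):
    im=env.read_camera(n)[:,:,::-1];cv2.imwrite(f"pics/{n}_{sys.argv[1]}.png",im)
t,s=[cv2.imread(f"pics/{n}_{sys.argv[1]}.png") for n in("top","side")]
c=[cv2.resize(a,(400,500),interpolation=cv2.INTER_CUBIC) for a in(t[185:285,250:330],s[205:305,284:364])]
cv2.imwrite(f"pics/v_{sys.argv[1]}.png",np.hstack(c))
E
python3 look.py 1
```

```text
{'t': 7.5, 'tcp': array([0.5264, 0.0591, 0.0515]), 'yaw': np.float64(116.4), 'tilt': array([ 0.002 , -0.0025]), 'F': array([-0.04, -4.76,  9.84]), 'gap': 0.0003}
```

View pics/v_1.png

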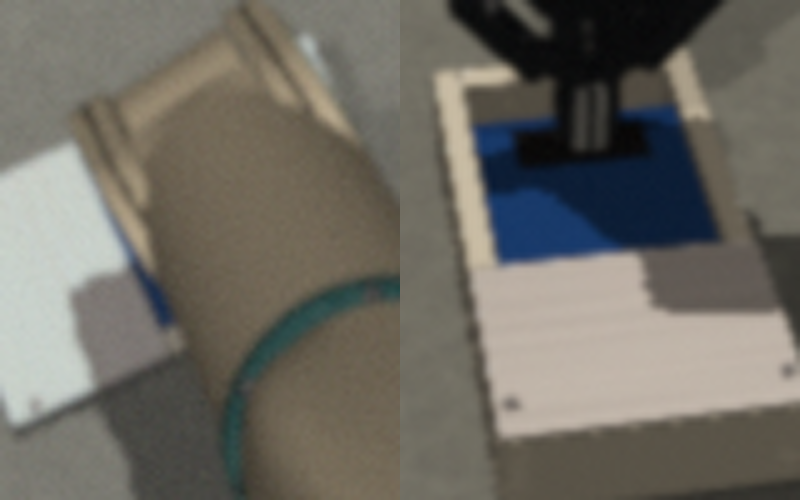

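The plate moves with the tips: in the side panel the tips sit on the patch and the well's far part is bare. I'll keep dragging.

Emit:
step_arm(
  steps=[
    {"offset":[0.08,0,0.004],"angular":[0,0,0],"fingers":0},
    {"offset":[0.08,0,0],"angular":[0,0,0],"fingers":0},
    {"offset":[0.08,0,0],"angular":[0,0,0],"fingers":0},
    {"offset":[0.08,0,0],"angular":[0,0,0],"fingers":0},
    {"offset":[0.08,0,0],"angular":[0,0,0],"fingers":0},
    {"offset":[0.08,0,0],"angular":[0,0,0],"fingers":0},
    {"offset":[0.08,0,0],"angular":[0,0,0],"fingers":0},
    {"offset":[0.08,0,0],"angular":[0,0,0],"fingers":0},
    {"offset":[0.08,0,0],"angular":[0,0,0],"fingers":0},
    {"offset":[0.08,0,0],"angular":[0,0,0],"fingers":0},
    {"offset":[0.08,0,0],"angular":[0,0,0],"fingers":0},
    {"offset":[0.08,0,0],"angular":[0,0,0],"fingers":0},
    {"offset":[0.04,0,0],"angular":[0,0,0],"fingers":0},
    {"offset":[0,0,0],"angular":[0,0,0],"fingers":0},
  ],
)

```text
clock: 9.0
tool_pos: [0.5041, 0.1043, 0.0512]
ee_rot: [0.001, 0.527, 0.85, -0.0]
ft_force: [0.0, -2.9, 11.7]
finger_gap: 0.0001
finger_force: 5.6
```

```bash
python3 -c "
from h import *
plan((.5003,.1129,.0515))"
```

```text
{'t': 9.0, 'tcp': array([0.5041, 0.1043, 0.0512]), 'yaw': np.float64(116.42), 'tilt': array([ 0.002 , -0.0018]), 'F': array([ 0.02, -2.9 , 11.69]), 'gap': 0.0001, 'd': array([ 0.187,  0.008, -0.006])}
```

Emit:
step_arm(
  steps=[
    {"offset":[0.03,0,0],"angular":[0,0,0],"fingers":0},
    {"offset":[0.03,0,0],"angular":[0,0,0],"fingers":0},
    {"offset":[0.03,0,0],"angular":[0,0,0],"fingers":0},
    {"offset":[0.03,0,0],"angular":[0,0,0],"fingers":0},
    {"offset":[0.03,0,0],"angular":[0,0,0],"fingers":0},
  ],
)

```text
clock: 9.5
tool_pos: [0.5011, 0.1104, 0.0512]
ee_rot: [0.002, 0.527, 0.85, -0.0]
ft_force: [0.8, -4.5, 11.6]
finger_gap: 0.0
finger_force: 5.6
```

Emit:
step_arm(
  steps=[
    {"offset":[0.03,0,0],"angular":[0,0,0],"fingers":0},
    {"offset":[0.03,0,0],"angular":[0,0,0],"fingers":0},
    {"offset":[0.02,0,0],"angular":[0,0,0],"fingers":0},
  ],
)

```text
clock: 9.8
tool_pos: [0.5002, 0.1124, 0.0513]
ee_rot: [0.003, 0.528, 0.849, -0.001]
ft_force: [1.7, -8.0, 11.0]
finger_gap: -0.0001
finger_force: 5.5
```

Emit:
step_arm(
  steps=[
    {"offset":[0,0,0],"angular":[0,0,0],"fingers":0},
    {"offset":[0,0,-0.05],"angular":[0,0,0],"fingers":0},
    {"offset":[0,0,-0.1],"angular":[0,0,0],"fingers":0},
    {"offset":[0,0,-0.4],"angular":[0,0,0],"fingers":0},
    {"offset":[0,0,-0.8],"angular":[0,0,0],"fingers":1},
    {"offset":[-0.2,-0.1,-0.6],"angular":[0,0,0],"fingers":1},
    {"offset":[-0.53,-0.33,0],"angular":[0,0,0],"fingers":1},
    {"offset":[-0.53,-0.33,0],"angular":[0,0,0],"fingers":1},
    {"offset":[-0.53,-0.33,0],"angular":[0,0,0],"fingers":1},
    {"offset":[-0.53,-0.33,0],"angular":[0,0,0],"fingers":1},
    {"offset":[-0.53,-0.33,0],"angular":[0,0,0],"fingers":1},
    {"offset":[-0.53,-0.33,0],"angular":[0,0,0],"fingers":1},
    {"offset":[-0.53,-0.33,0],"angular":[0,0,0],"fingers":1},
    {"offset":[-0.53,-0.33,0],"angular":[0,0,0],"fingers":1},
    {"offset":[-0.53,-0.33,0],"angular":[0,0,0],"fingers":1},
    {"offset":[-0.53,-0.33,0],"angular":[0,0,0],"fingers":1},
    {"offset":[-0.53,-0.33,0],"angular":[0,0,0],"fingers":1},
    {"offset":[-0.3,-0.2,0],"angular":[0,0,0],"fingers":1},
    {"offset":[0,0,0],"angular":[0,0,0],"fingers":1},
  ],
)

```text
clock: 11.7
tool_pos: [0.4622, -0.2579, 0.1473]
ee_rot: [-0.0, 0.529, 0.849, -0.0]
ft_force: [-1.5, 0.6, -0.8]
finger_gap: 0.085
finger_force: 0.0
```

```bash
python3 look.py 2; python3 -c "
from h import *
plan((.464,-.2588,.03),116.25)"
```

```text
{'t': 11.7, 'tcp': array([ 0.4622, -0.2579,  0.1473]), 'yaw': np.float64(116.19), 'tilt': array([-0.0006, -0.0007]), 'F': array([-1.46,  0.58, -0.78]), 'gap': 0.085}
{'t': 11.8, 'tcp': array([ 0.4631, -0.2542,  0.1475]), 'yaw': np.float64(116.46), 'tilt': array([-0.    ,  0.0013]), 'F': array([0.6 , 0.68, 0.54]), 'gap': 0.0852, 'd': array([-0.094, -0.026,  2.349]), 'turn': np.float64(0.04)}
```

View pics/v_2.png

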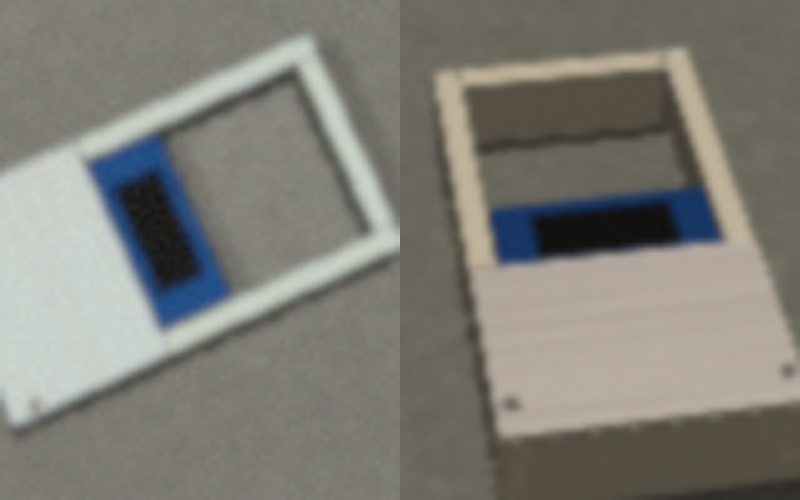

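The cover is open. In the top view the patch is at about (281.4,231.4), half hidden by nothing, with 20 mm of bare plate. I'll check its opening numerically, then grasp.

Run:
```python
from h import *
q=np.load("case.npy")
t=cv2.imread("pics/top_2.png");h=cv2.cvtColor(t,cv2.COLOR_BGR2HSV)[200:270,260:300]
m=cv2.inRange(h,(0,0,0),(180,255,45));k,l,st,c=cv2.connectedComponentsWithStats(m);i=1+st[1:,4].argmax();p=c[i]+(260,200);print(p,st[i][4])
r0=proj("top",case2w(q,[(0,-.078,.041),(0,.002,.041)]));u=r0[1]-r0[0]
for pp in(p,np.array([308.3,218.1])):print("open mm",80*(pp-r0[0])@u/(u@u))
```

```text
[281.27027027 230.77027027] 148
open mm 79.67920558598267
open mm 3.1624667266226107
```

Emit:
step_arm(
  steps=[
    {"offset":[0,0,0.5],"angular":[0,0,0],"fingers":1},
    {"offset":[0,0,0.5],"angular":[0,0,0],"fingers":1},
    {"offset":[0,0,0.5],"angular":[0,0,0],"fingers":1},
    {"offset":[0,0,0.1],"angular":[0,0,0],"fingers":1},
    {"offset":[0,0,0],"angular":[0,0,0],"fingers":1},
    {"offset":[0,0,0],"angular":[0,0,0],"fingers":1},
  ],
)

```text
clock: 12.4
tool_pos: [0.4641, -0.2544, 0.0686]
ee_rot: [0.001, 0.526, 0.85, 0.0]
ft_force: [-0.5, -0.0, 0.9]
finger_gap: 0.0852
finger_force: 0.0
```

```bash
python3 -c "
from h import *
plan((.464,-.2588,.010),116.25)"
```

```text
{'t': 12.4, 'tcp': array([ 0.4641, -0.2544,  0.0686]), 'yaw': np.float64(116.53), 'tilt': array([ 0.0015, -0.0001]), 'F': array([-0.45, -0.01,  0.94]), 'gap': 0.0852, 'd': array([-0.076, -0.042,  1.171]), 'turn': np.float64(0.05)}
```

Emit:
step_arm(
  steps=[
    {"offset":[-0.08,-0.04,0.25],"angular":[0,0,0],"fingers":1},
    {"offset":[0,0,0.3],"angular":[0,0,0],"fingers":1},
    {"offset":[0,0,0.3],"angular":[0,0,0],"fingers":1},
    {"offset":[0,0,0.2],"angular":[0,0,0],"fingers":1},
    {"offset":[0,0,0.1],"angular":[0,0,0],"fingers":1},
    {"offset":[0,0,0],"angular":[0,0,0],"fingers":1},
    {"offset":[0,0,0],"angular":[0,0,0],"fingers":0.3},
    {"offset":[0,0,0],"angular":[0,0,0],"fingers":0.3},
    {"offset":[0,0,0],"angular":[0,0,0],"fingers":0.3},
    {"offset":[0,0,0],"angular":[0,0,0],"fingers":0.3},
    {"offset":[0,0,0],"angular":[0,0,0],"fingers":0.3},
    {"offset":[0,0,0],"angular":[0,0,0],"fingers":0.3},
  ],
  squeeze=30,
)

```text
clock: 13.6
tool_pos: [0.4635, -0.2598, 0.0108]
ee_rot: [0.001, 0.527, 0.85, 0.0]
ft_force: [-1.0, 0.6, 5.8]
finger_gap: 0.0386
finger_force: 30.0
```

Emit:
step_arm(
  steps=[
    {"offset":[0,0,-0.1],"angular":[0,0,0],"fingers":0.3},
    {"offset":[0,0,-0.3],"angular":[0,0,0],"fingers":0.3},
    {"offset":[0,0,-0.6],"angular":[0,0,0],"fingers":0.3},
    {"offset":[0,0,-0.6],"angular":[0,0,0],"fingers":0.3},
    {"offset":[0.2,0.15,-0.6],"angular":[0,0,0],"fingers":0.3},
    {"offset":[0.43,0.33,0],"angular":[0,0,0],"fingers":0.3},
    {"offset":[0.43,0.33,0],"angular":[0,0,0],"fingers":0.3},
    {"offset":[0.43,0.33,0],"angular":[0,0,0],"fingers":0.3},
    {"offset":[0.43,0.33,0],"angular":[0,0,0],"fingers":0.3},
    {"offset":[0.43,0.33,0],"angular":[0,0,0],"fingers":0.3},
    {"offset":[0.43,0.33,0],"angular":[0,0,0],"fingers":0.3},
    {"offset":[0.43,0.33,0],"angular":[0,0,0],"fingers":0.3},
    {"offset":[0.43,0.33,0],"angular":[0,0,0],"fingers":0.3},
    {"offset":[0.43,0.33,0],"angular":[0,0,0],"fingers":0.3},
    {"offset":[0.43,0.33,0],"angular":[0,0,0],"fingers":0.3},
    {"offset":[0.43,0.33,0],"angular":[0,0,0],"fingers":0.3},
    {"offset":[0.2,0.15,0],"angular":[0,0,0],"fingers":0.3},
    {"offset":[0,0,0],"angular":[0,0,0],"fingers":0.3},
    {"offset":[0,0,0],"angular":[0,0,0],"fingers":0.3},
    {"offset":[0,0,0],"angular":[0,0,0],"fingers":0.3},
  ],
)

```text
clock: 15.6
tool_pos: [0.5243, 0.0554, 0.12]
ee_rot: [0.0, 0.528, 0.85, -0.001]
ft_force: [-0.1, -0.5, -0.5]
finger_gap: 0.0386
finger_force: 30.3
```

```bash
python3 look.py 3; python3 -c "
from h import *
plan((.5269,.0591,.0228),116.25)"
```

```text
{'t': 15.6, 'tcp': array([0.5243, 0.0554, 0.12  ]), 'yaw': np.float64(116.32), 'tilt': array([-0.0009, -0.0015]), 'F': array([-0.08, -0.48, -0.46]), 'gap': 0.0386}
{'t': 15.7, 'tcp': array([0.5245, 0.0558, 0.12  ]), 'yaw': np.float64(116.33), 'tilt': array([-0.0005, -0.0009]), 'F': array([-0.07,  0.1 , -0.14]), 'gap': 0.0392, 'd': array([0.038, 0.074, 1.945]), 'turn': np.float64(0.01)}
```

View pics/v_3.png

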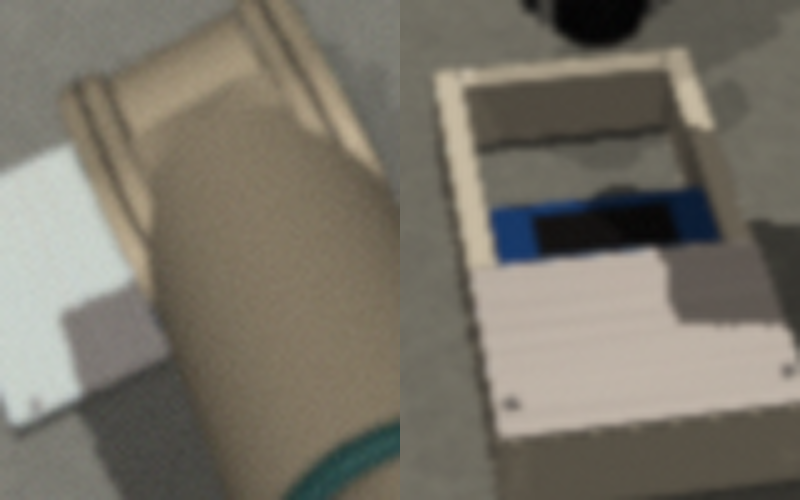

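The mount hangs in the fingers above the well (side panel, dark disc at the top), and the cover is still open. I'll lower it, slowly at the end.

Emit:
step_arm(
  steps=[
    {"offset":[0.04,0.07,0.3],"angular":[0,0,0],"fingers":0.3},
    {"offset":[0,0,0.3],"angular":[0,0,0],"fingers":0.3},
    {"offset":[0,0,0.3],"angular":[0,0,0],"fingers":0.3},
    {"offset":[0,0,0.3],"angular":[0,0,0],"fingers":0.3},
    {"offset":[0,0,0.3],"angular":[0,0,0],"fingers":0.3},
    {"offset":[0,0,0.2],"angular":[0,0,0],"fingers":0.3},
    {"offset":[0,0,0.1],"angular":[0,0,0],"fingers":0.3},
    {"offset":[0,0,0.04],"angular":[0,0,0],"fingers":0.3},
    {"offset":[0,0,0],"angular":[0,0,0],"fingers":0.3},
  ],
)

```text
clock: 16.6
tool_pos: [0.5271, 0.061, 0.0281]
ee_rot: [0.0, 0.527, 0.85, 0.0]
ft_force: [0.2, -0.1, 0.5]
finger_gap: 0.0385
finger_force: 30.3
```

Emit:
step_arm(
  steps=[
    {"offset":[0,0,0.02],"angular":[0,0,0],"fingers":0.3},
    {"offset":[0,0,0.02],"angular":[0,0,0],"fingers":0.3},
    {"offset":[0,0,0.02],"angular":[0,0,0],"fingers":0.3},
    {"offset":[0,0,0],"angular":[0,0,0],"fingers":0.3},
  ],
)

```text
clock: 17.0
tool_pos: [0.5271, 0.0609, 0.0252]
ee_rot: [0.0, 0.527, 0.85, 0.0]
ft_force: [0.2, 1.1, -1.0]
finger_gap: 0.0393
finger_force: 30.3
```

Emit:
step_arm(
  steps=[
    {"offset":[0,0,0.02],"angular":[0,0,0],"fingers":0.3},
    {"offset":[0,0,0.02],"angular":[0,0,0],"fingers":0.3},
    {"offset":[0,0,0],"angular":[0,0,0],"fingers":0.3},
  ],
)

```text
clock: 17.3
tool_pos: [0.5269, 0.061, 0.023]
ee_rot: [-0.0, 0.527, 0.85, -0.0]
ft_force: [0.6, 0.6, -1.0]
finger_gap: 0.0388
finger_force: 30.3
```

Emit:
step_arm(
  steps=[
    {"offset":[0,0,0.02],"angular":[0,0,0],"fingers":0.3},
    {"offset":[0,0,0.02],"angular":[0,0,0],"fingers":0.3},
    {"offset":[0,0,0],"angular":[0,0,0],"fingers":0.3},
  ],
)

```text
clock: 17.6
tool_pos: [0.527, 0.0609, 0.0226]
ee_rot: [0.0, 0.526, 0.85, -0.0]
ft_force: [-3.9, -0.4, 15.6]
finger_gap: 0.0388
finger_force: 31.8
```

Emit:
step_arm(
  steps=[
    {"offset":[0,0,-0.025],"angular":[0,0,0],"fingers":0.3},
    {"offset":[0,0,0],"angular":[0,0,0],"fingers":0.55},
    {"offset":[0,0,0],"angular":[0,0,0],"fingers":0.6},
    {"offset":[0,0,0],"angular":[0,0,0],"fingers":0.6},
    {"offset":[0,0,0],"angular":[0,0,0],"fingers":0.6},
    {"offset":[0,0,0],"angular":[0,0,0],"fingers":0.6},
    {"offset":[0,0,-0.1],"angular":[0,0,0],"fingers":0.6},
    {"offset":[0,0,-0.3],"angular":[0,0,0],"fingers":0.6},
    {"offset":[0,0,-0.6],"angular":[0,0,0],"fingers":0.6},
    {"offset":[0,0,-0.6],"angular":[0,0,0],"fingers":0.6},
    {"offset":[0,0,-0.6],"angular":[0,0,0],"fingers":0.6},
    {"offset":[0,0,0],"angular":[0,0,0],"fingers":0},
    {"offset":[0,0,0],"angular":[0,0,0],"fingers":0},
  ],
)

```text
clock: 18.9
tool_pos: [0.5273, 0.0607, 0.1331]
ee_rot: [0.001, 0.527, 0.85, 0.0]
ft_force: [-1.0, -0.6, 0.1]
finger_gap: 0.0225
finger_force: 0.0
```

```bash
python3 look.py 4; python3 -c "
from h import *
plan((.5002,.1124,.0535),116.25)"
```

```text
{'t': 18.9, 'tcp': array([0.5273, 0.0607, 0.1331]), 'yaw': np.float64(116.44), 'tilt': array([ 0.0016, -0.    ]), 'F': array([-0.97, -0.61,  0.07]), 'gap': 0.0225}
{'t': 19.0, 'tcp': array([0.5263, 0.0606, 0.1317]), 'yaw': np.float64(116.45), 'tilt': array([-0.0015, -0.0005]), 'F': array([ 0.13,  0.46, -0.46]), 'gap': 0.0081, 'd': array([ 1.16 , -0.003,  1.565]), 'turn': np.float64(0.03)}
```

View pics/v_4.png

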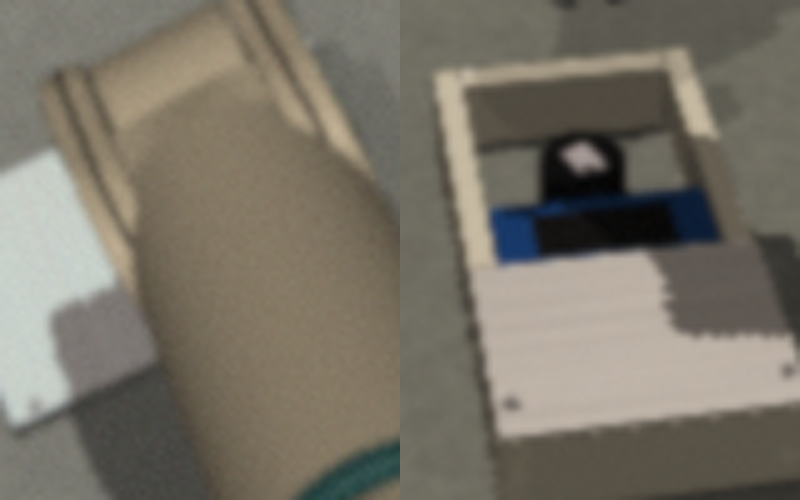

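The mount stands upright in the well with its steel face up (side panel around (583,165)), and the fingers are clear. Next I close the cover.

Emit:
step_arm(
  steps=[
    {"offset":[0.38,0,0],"angular":[0,0,0],"fingers":0},
    {"offset":[0.38,0,0],"angular":[0,0,0],"fingers":0},
    {"offset":[0.37,0,0],"angular":[0,0,0],"fingers":0},
    {"offset":[0,0,0.3],"angular":[0,0,0],"fingers":0},
    {"offset":[0,0,0.4],"angular":[0,0,0],"fingers":0},
    {"offset":[0,0,0.4],"angular":[0,0,0],"fingers":0},
    {"offset":[0,0,0.2],"angular":[0,0,0],"fingers":0},
    {"offset":[0,0,0.16],"angular":[0,0,0],"fingers":0},
    {"offset":[0,0,0.04],"angular":[0,0,0],"fingers":0},
    {"offset":[0,0,0],"angular":[0,0,0],"fingers":0},
    {"offset":[0,0,0],"angular":[0,0,0],"fingers":0},
  ],
  squeeze=40,
)

```text
clock: 20.1
tool_pos: [0.5023, 0.1116, 0.0579]
ee_rot: [0.0, 0.527, 0.85, 0.0]
ft_force: [0.7, 0.5, -0.4]
finger_gap: -0.0001
finger_force: 0.0
```

```bash
python3 -c "
from h import *
plan((.5002,.1124,.0535),116.25)"
```

```text
{'t': 20.1, 'tcp': array([0.5023, 0.1116, 0.0579]), 'yaw': np.float64(116.45), 'tilt': array([0.001 , 0.0003]), 'F': array([ 0.73,  0.54, -0.43]), 'gap': -0.0001, 'd': array([ 0.032, -0.03 ,  0.088]), 'turn': np.float64(0.03)}
```

Emit:
step_arm(
  steps=[
    {"offset":[0,-0.03,0.03],"angular":[0,0,0],"fingers":0},
    {"offset":[0,0,0.03],"angular":[0,0,0],"fingers":0},
    {"offset":[0,0,0.02],"angular":[0,0,0],"fingers":0},
    {"offset":[0,0,0.02],"angular":[0,0,0],"fingers":0},
    {"offset":[0,0,0],"angular":[0,0,0],"fingers":0},
  ],
)

```text
clock: 20.6
tool_pos: [0.5006, 0.1107, 0.0526]
ee_rot: [0.0, 0.527, 0.85, -0.0]
ft_force: [-1.7, -1.3, 5.4]
finger_gap: 0.0
finger_force: 2.6
```

Emit:
step_arm(
  steps=[
    {"offset":[0,0,0.02],"angular":[0,0,0],"fingers":0},
    {"offset":[0,0,0.02],"angular":[0,0,0],"fingers":0},
    {"offset":[0,0,0],"angular":[0,0,0],"fingers":0},
  ],
)

```text
clock: 20.9
tool_pos: [0.5007, 0.1108, 0.0512]
ee_rot: [0.0, 0.527, 0.85, 0.0]
ft_force: [-2.8, -0.9, 11.7]
finger_gap: -0.0001
finger_force: 5.6
```

Emit:
step_arm(
  steps=[
    {"offset":[-0.04,0,0],"angular":[0,0,0],"fingers":0},
    {"offset":[-0.08,0,0],"angular":[0,0,0],"fingers":0},
    {"offset":[-0.08,0,0],"angular":[0,0,0],"fingers":0},
    {"offset":[-0.08,0,0],"angular":[0,0,0],"fingers":0},
  ],
)

```text
clock: 21.3
tool_pos: [0.5061, 0.0999, 0.0512]
ee_rot: [-0.0, 0.526, 0.851, 0.001]
ft_force: [-5.3, 3.4, 11.7]
finger_gap: -0.0002
finger_force: 5.5
```

Emit:
step_arm(
  steps=[
    {"offset":[-0.08,-0.01,0.006],"angular":[0,0,0],"fingers":0},
    {"offset":[-0.08,0,0],"angular":[0,0,0],"fingers":0},
    {"offset":[-0.08,0,0],"angular":[0,0,0],"fingers":0},
    {"offset":[-0.08,0,0],"angular":[0,0,0],"fingers":0},
    {"offset":[-0.08,0,0],"angular":[0,0,0],"fingers":0},
  ],
)

```text
clock: 21.8
tool_pos: [0.5149, 0.0819, 0.0511]
ee_rot: [-0.0, 0.526, 0.851, 0.001]
ft_force: [-3.6, 2.4, 11.2]
finger_gap: -0.0
finger_force: 5.9
```

```bash
python3 look.py 5; python3 -c "
from h import *
plan((.5357,.0411,.0515),116.25)"
```

```text
{'t': 21.8, 'tcp': array([0.5149, 0.0819, 0.0511]), 'yaw': np.float64(116.54), 'tilt': array([0.0004, 0.0018]), 'F': array([-3.59,  2.43, 11.24]), 'gap': -0.0}
{'t': 21.9, 'tcp': array([0.5153, 0.081 , 0.0511]), 'yaw': np.float64(116.48), 'tilt': array([0.0008, 0.0011]), 'F': array([-3.55,  0.22, 11.24]), 'gap': 0.0001, 'd': array([-0.898,  0.01 , -0.009]), 'turn': np.float64(0.04)}
```

View pics/v_5.png

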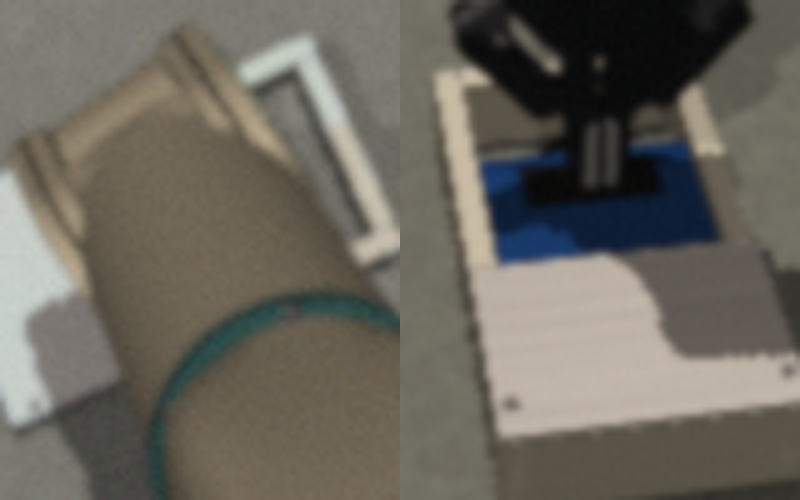

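The plate follows and the tips are still on the patch. I'll continue.

Emit:
step_arm(
  steps=[
    {"offset":[-0.08,0,0.004],"angular":[0,0,0],"fingers":0},
    {"offset":[-0.08,0,0],"angular":[0,0,0],"fingers":0},
    {"offset":[-0.08,0,0],"angular":[0,0,0],"fingers":0},
    {"offset":[-0.08,0,0],"angular":[0,0,0],"fingers":0},
    {"offset":[-0.08,0,0],"angular":[0,0,0],"fingers":0},
    {"offset":[-0.08,0,0],"angular":[0,0,0],"fingers":0},
    {"offset":[-0.08,0,0],"angular":[0,0,0],"fingers":0},
    {"offset":[-0.08,0,0],"angular":[0,0,0],"fingers":0},
    {"offset":[-0.08,0,0],"angular":[0,0,0],"fingers":0},
    {"offset":[-0.04,0,0],"angular":[0,0,0],"fingers":0},
  ],
)

```text
clock: 22.9
tool_pos: [0.5319, 0.0475, 0.0509]
ee_rot: [-0.0, 0.526, 0.85, 0.001]
ft_force: [-2.9, 3.4, 12.6]
finger_gap: 0.0004
finger_force: 6.1
```

Emit:
step_arm(
  steps=[
    {"offset":[-0.03,0,0],"angular":[0,0,0],"fingers":0},
    {"offset":[-0.03,0,0],"angular":[0,0,0],"fingers":0},
    {"offset":[-0.03,0,0],"angular":[0,0,0],"fingers":0},
    {"offset":[-0.03,0,0],"angular":[0,0,0],"fingers":0},
    {"offset":[0,0,0],"angular":[0,0,0],"fingers":0},
  ],
)

```text
clock: 23.4
tool_pos: [0.5345, 0.0421, 0.0509]
ee_rot: [-0.0, 0.526, 0.85, 0.001]
ft_force: [-3.6, 1.4, 12.2]
finger_gap: 0.0003
finger_force: 6.1
```

Emit:
step_arm(
  steps=[
    {"offset":[-0.03,0,0],"angular":[0,0,0],"fingers":0},
    {"offset":[-0.03,0,0],"angular":[0,0,0],"fingers":0},
    {"offset":[0,0,0],"angular":[0,0,0],"fingers":0},
  ],
)

```text
clock: 23.7
tool_pos: [0.5359, 0.0394, 0.0509]
ee_rot: [-0.0, 0.526, 0.85, 0.001]
ft_force: [-3.4, 2.6, 11.5]
finger_gap: -0.0001
finger_force: 6.1
```

Emit:
step_arm(
  steps=[
    {"offset":[-0.03,0,0],"angular":[0,0,0],"fingers":0},
    {"offset":[-0.02,0,0],"angular":[0,0,0],"fingers":0},
    {"offset":[0,0,0],"angular":[0,0,0],"fingers":0},
  ],
)

```text
clock: 24.0
tool_pos: [0.5362, 0.0388, 0.0509]
ee_rot: [-0.001, 0.526, 0.851, 0.001]
ft_force: [-5.6, 5.3, 12.6]
finger_gap: -0.0
finger_force: 6.3
```

It has reached the stop: the force is up to about 7 N and the tips are no longer advancing. I'll lift off and check.

Emit:
step_arm(
  steps=[
    {"offset":[0,0,-0.05],"angular":[0,0,0],"fingers":0},
    {"offset":[0,0,-0.1],"angular":[0,0,0],"fingers":0},
    {"offset":[0,0,-0.4],"angular":[0,0,0],"fingers":0},
    {"offset":[0,0,-0.8],"angular":[0,0,0],"fingers":0},
    {"offset":[0,0,-0.8],"angular":[0,0,0],"fingers":0},
    {"offset":[-0.3,-0.3,0],"angular":[0,0,0],"fingers":0},
    {"offset":[-0.5,-0.5,0],"angular":[0,0,0],"fingers":0},
    {"offset":[-0.5,-0.5,0],"angular":[0,0,0],"fingers":0},
    {"offset":[-0.5,-0.5,0],"angular":[0,0,0],"fingers":0},
    {"offset":[-0.5,-0.5,0],"angular":[0,0,0],"fingers":0},
    {"offset":[-0.5,-0.5,0],"angular":[0,0,0],"fingers":0},
    {"offset":[-0.3,-0.3,0],"angular":[0,0,0],"fingers":0},
    {"offset":[0,0,0],"angular":[0,0,0],"fingers":0},
    {"offset":[0,0,0],"angular":[0,0,0],"fingers":0},
  ],
)

```text
clock: 25.4
tool_pos: [0.4676, -0.1722, 0.1574]
ee_rot: [0.0, 0.527, 0.85, 0.0]
ft_force: [0.3, 0.2, -0.1]
finger_gap: 0.0
finger_force: 0.0
```

```bash
python3 look.py 6
python3 - <<'E'
from h import *
q=np.load("case.npy")
t=cv2.imread("pics/top_6.png");h=cv2.cvtColor(t,cv2.COLOR_BGR2HSV)[200:240,290:325]
m=cv2.inRange(h,(0,0,0),(180,255,45));k,l,st,c=cv2.connectedComponentsWithStats(m);i=1+st[1:,4].argmax();p=c[i]+(290,200)
r0=proj("top",case2w(q,[(0,-.078,.041),(0,.002,.041)]));u=r0[1]-r0[0]
print(p,st[i][4],"open mm",80*(p-r0[0])@u/(u@u))
E
```

```text
{'t': 25.4, 'tcp': array([ 0.4676, -0.1722,  0.1574]), 'yaw': np.float64(116.37), 'tilt': array([0.0004, 0.0002]), 'F': array([ 0.3 ,  0.22, -0.1 ]), 'gap': 0.0}
[309.5890411  217.67123288] 146 open mm -0.29719776720202595
```

View pics/v_6.png

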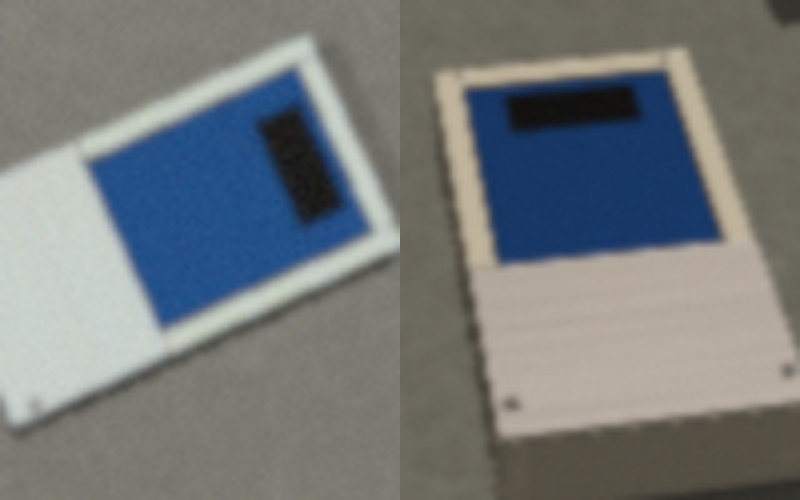

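The cover is fully shut, with the patch at (309.6,217.7) and an opening of about 0 mm. The robot is clear, so I'm handing in.

```bash
python3 -c "
from bench import env
print(env.sign_off())"
```

```text
the job is handed in; nothing more can be done
None
```

The job is handed in at about 25 s of the 67 s allowed, with no verdict returned. I slid the cover open to about 79.7 mm, stood the black mount steel face up in the well, and slid the cover back to its stop (about 0 mm open by camera). Cover forces stayed under 15 N in every reading, and the fingers never went near the green mount, bottle or beaker.

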